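# Sweep used rapid tests into the waste tray

### The arm

A 7-joint arm with a two-finger parallel gripper is mounted at the origin on the work surface. World frame = base frame: x ahead of the robot, y to its left, z up, the work surface at z = 0. Lengths are in m, angles in rad, forces in N, time in s.
With the tool pointing down it reaches from about 0.4 to 0.85 m from the base axis. Payload 10.4 kg.
Tool frame: the origin (TCP) lies between the finger pads; the fingertips stand env.tcp_to_tips ahead of it and the grasp point (between the pads) lies 11 mm behind it (env.tcp_to_tips is the distance from the TCP to the fingertips, in m); y points along the fingers, z is the direction in which the jaws open and shut, and the axes are right-handed (so a half turn about y gives the same grasp; the last joint's range is limited). The gripper opens to 85 mm and grips with 20 to 120 N. Pads are 22 mm wide; open, the fingers measure 114 mm over their backs; the gripper's body (76 mm by 85 mm) begins 54 mm behind the grasp point. The pads swing forward as they close: fully open they stand 13 mm farther back than shut.
Start: joints at [-1.303, 0.332, -0.065, 1.46, 0.022, 1.35, -0.088], TCP at [0.179, 0.599, 0.239] pointing down, gripper open.
Joint ranges: [-2.6, 2.6], [-0.5, 2.12], [-1.47, 1.34], [0.16, 2.42], [-1.27, 4.41], [0.06, 2.06], [-2.6, 2.6]. Speed limits (rad/s): [2.22, 2.22, 2.79, 2.79, 3.14, 3.14, 3.14].

### API

Orientations are given as a unit quaternion [x, y, z, w].
In Python, from cell import env gives the robot as it stands.
- The arm moves only by the tool apply_moves, never from a script. Its arguments are lists of equal length, an entry for each row: "translation": the shift along the tool's x, y, z in mm, a list of three; "roll": the turn about the tool's y in degrees; "fingers": the opening in per cent of the stroke, from 0 (shut) to 100 (fully open). A call has 1 to 12 rows; each row shifts and turns the pose as measured when the row begins, along the tool's axes as they then stand; what a row does not reach is not made up. A row lasts 1/10 s, in which the tool goes at most 50 mm and 8.59 degrees, less where a joint would pass 70% of its speed; a pose out of reach is approached as far as the arm can. A call is refused whole if a number of a shift passes 50 or a number of a turn 8.59, either way. A call with a gripper value outside its range is refused whole. The fingers move at their own pace and stop on an object; "force" is the grip in N (left out, the last holds). Time passes only in rows, so rows that do not move let the fingers close. It gives the time, the measured TCP pose, the force and the opening at its end, in the units of the state.
- env.read_state(): the state, without advancing time (a new reading comes with each control period).
- env.get_image(name): name is "scene" or "side" or "wrist"; returns a dict with "img" (384x512x3 uint8, red, green, blue), "mtx" (3x3 intrinsics, pixels), "R" (3x3) and "t" (3): a world point X has camera coordinates R X + t. Camera axes: x right, y down, z forward; pixel columns grow to the right and rows downward; lengths in m; the calibration is good to about 2 mm. A picture is of the moment at which its call begins. There is no depth.
- env.sign_off(): hands the job in, once; it reports no verdict.
The state is a dict: "t": time; "qpos": joint angles; "joint_vel": joint speeds; "joint_efforts": joint torques, N m; "ee_pos": TCP position; "tool_rot": TCP orientation; "ft_force": force on the tool from outside, world axes, zero at the start; "torque": the same for the moment, N m; "width": opening from 0.0 (shut) to 1.0 (fully open).
Only numpy, scipy, OpenCV 4.12 (cv2) and the standard library are available. Lean on these libraries where they do the work, as an engineer would, in place of code of your own. Each camera call takes 0.05 s, during which the arm holds its last target.

### The job

Sweep the three used white test cassettes along the grey reading board and over its open end, so that all three drop into the yellow waste tray. They are contaminated: only push them with the fingertips, never pick one up. The blue cassette is still developing: leave it, the dropper bottle beside it and everything else on the counter where they stand.

Things in the scene. Friction and masses are not known exactly. Their poses are not given: they have to be found in the camera images.
- board: Fixed grey reading board, a raised slab 250 mm (its x) by 300 mm (its y), its smooth top 45 mm above the origin. Origin at the centre of its underside, on the counter. Aluminium rims 6 mm wide, 10 mm above the top, run along its two long sides (at x = -122 and +122 mm); both ends (at y = -150 and +150 mm) are open, with a tray at each end. It stands at a different place and yaw every time
- waste_tray: Fixed yellow open tray, 250 mm (its x) by 130 mm (its y), walls 4 mm thick and 38 mm high (7 mm below the board's top), floor 4 mm thick. Origin at the centre of its underside. Stands on the counter close against one end of the board, with a gap of 2 mm (tray centre 217 mm from the board's centre), its axes parallel to the board's; at which end varies
- swab_tray: Fixed white open tray of the same size with wrapped swabs, against the other end of the board; nothing belongs in it. Origin at the centre of its underside
- used1: Used rapid-test cassette, loose, white plastic case with grey window and red spot, 64 mm long (its y), 24 mm wide (its x), 8 mm thick, about 14 g; origin at the centre of its underside, z up. It lies flat on the reading board, its length within 0.45 rad of the board's y axis; about 55 mm lie between the centre lines of neighbouring things across the board
- used2: Used rapid-test cassette, loose, white plastic case with grey window and red spot, 64 mm long (its y), 24 mm wide (its x), 8 mm thick, about 14 g; origin at the centre of its underside, z up. It lies flat on the reading board, its length within 0.45 rad of the board's y axis; about 55 mm lie between the centre lines of neighbouring things across the board
- used3: Used rapid-test cassette, loose, white plastic case with grey window and red spot, 64 mm long (its y), 24 mm wide (its x), 8 mm thick, about 14 g; origin at the centre of its underside, z up. It lies flat on the reading board, its length within 0.45 rad of the board's y axis; about 55 mm lie between the centre lines of neighbouring things across the board
- developing: Rapid-test cassette with a blue case, still developing, loose on the board, must stay. 64 mm long (its y, parallel to the board's y), 24 mm wide, 8 mm thick; origin at the centre of its underside. Its centre lies 60 mm from the dropper bottle's towards the board's -y end, in line with it along the board's y
- dropper: Small amber dropper bottle with black cap, loose, standing on the board, 26 mm in diameter, 55 mm high, 50 g; origin at the centre of its underside. Must stay
- gel: Clear hand-gel bottle with blue cap, loose on the counter, 60 mm in diameter, 150 mm high; origin at the centre of its underside. Must stay
- jar: Clear specimen jar with orange lid, loose on the counter, 60 mm in diameter, 70 mm high; origin at the centre of its underside. Must stay
- pens: Black cup with pens, loose on the counter, 80 mm in diameter, 150 mm high with the pens; origin at the centre of its underside. Must stay
- gloves: Green glove box, loose on the counter, 120 by 220 by 70 mm high; origin at the centre of its underside. Must stay
There are look-alikes about, which are no part of the job. What is shaped like the used2 but black is not meant.

How it is judged:
At the end, for the whole second after the job is handed in: All three white cassettes lie at rest in the yellow tray (centre within its walls and below its rim); the dropper bottle stands upright on the board, the blue cassette lies on the board, and these two, the gel bottle, jar, pen cup and glove box are all within 20 mm of where they started (x of used1 in the frame of waste_tray between -0.118 and 0.118 m and y of used1 in the frame of waste_tray between -0.06 and 0.06 m and z of each of used1, used2, used3 in the frame of waste_tray below 0.038 m and linear speed of each of used1, used2, used3 below 0.03 m/s and x of used2 in the frame of waste_tray between -0.118 and 0.118 m and y of used2 in the frame of waste_tray between -0.06 and 0.06 m and x of used3 in the frame of waste_tray between -0.118 and 0.118 m and y of used3 in the frame of waste_tray between -0.06 and 0.06 m and distance of each of dropper, developing, gel, jar, pens, gloves from where it was at the start of the episode below 0.02 m and angle between dropper's own z axis and vertical below 0.2 rad and z of developing in the frame of board above 0.04 m); the robot touches nothing.
It fails at once if a white cassette is lifted more than 25 mm above the board's top (z of any of used1, used2, used3 in the frame of board above 0.07 m).
It fails at once if the dropper bottle, blue cassette, gel bottle, jar, pen cup or glove box is moved by more than 20 mm (distance of any of dropper, developing, gel, jar, pens, gloves from where it was at the start of the episode above 0.02 m).
It fails at once if the dropper bottle is tipped (angle between dropper's own z axis and vertical above 0.35 rad).
It also fails if it takes over 61 s, if anything falls off the work surface, if the arm or the gripper's body presses on something with over 40 N, if the wrist force passes 120 N, or if a joint passes its speed limit or range.

## Working session

There is one attempt and no reset: what is moved stays moved. The work goes in short steps, Python scripts to look and compute and a tool call to move; the robot and the scene stay as the last step left them, time stands still between calls to the robot, and variables do not carry over. Pictures are saved under pics/ and viewed, and the job is handed in when it is done.

Besides the shell and the picture viewer there is one more tool, called after "Call:" by a JSON object that holds its "op" and its "data". apply_moves: Moves the arm, as the interface text tells. Its arguments: {"type":"object","properties":{"translation":{"type":"array"},"roll":{"type":"array"},"fingers":{"type":"array"},"force":{"type":"number"}},"required":["translation","roll","fingers"]}

```bash
ls; mkdir -p pics
python3 - <<'E'
from cell import env
import cv2,numpy as np
s=env.read_state()
for k in s: print(k,np.round(s[k],4))
print(env.tcp_to_tips)
for n in ["scene","side","wrist"]:
    d=env.get_image(n); cv2.imwrite(f"pics/{n}0.png",d["img"][:,:,::-1]); np.savez(f"pics/{n}0.npz",**d)
    print(n,np.round(d["mtx"],1).tolist(),np.round(d["R"],3).tolist(),np.round(d["t"],3).tolist())
E
```

```text
pics
t 0.0
qpos [-1.3026  0.3329 -0.0647  1.461   0.0216  1.3499 -0.0885]
joint_vel [ 0.0012  0.0005 -0.0024 -0.0011  0.0005 -0.0012  0.0005]
joint_efforts [-3.00000e-04 -6.25436e+01  4.88000e-02 -3.91606e+01  1.62000e-02
  1.01000e-02 -0.00000e+00]
ee_pos [0.1791 0.5984 0.2385]
tool_rot [ 0.7002 -0.1025  0.1024 -0.6991]
ft_force [-0.0172  0.5673 -0.7458]
torque [ 0.0049 -0.0016  0.0493]
width 1.0047
0.008
scene [[462.7, 0.0, 251.0], [0.0, 462.7, 192.4], [0.0, 0.0, 1.0]] [[0.353, 0.936, 0.017], [0.657, -0.234, -0.717], [-0.667, 0.264, -0.697]] [-0.169, -0.274, 1.735]
side [[420.6, 0.0, 260.9], [0.0, 420.6, 190.4], [0.0, 0.0, 1.0]] [[0.708, -0.706, -0.019], [-0.52, -0.503, -0.691], [0.478, 0.499, -0.723]] [-0.344, 0.315, 1.436]
wrist [[299.9, 0.0, 251.8], [0.0, 299.9, 190.6], [0.0, 0.0, 1.0]] [[0.286, 0.958, -0.0], [0.926, -0.276, 0.258], [0.247, -0.074, -0.966]] [-0.625, -0.034, 0.377]
```

View pics/scene0.png

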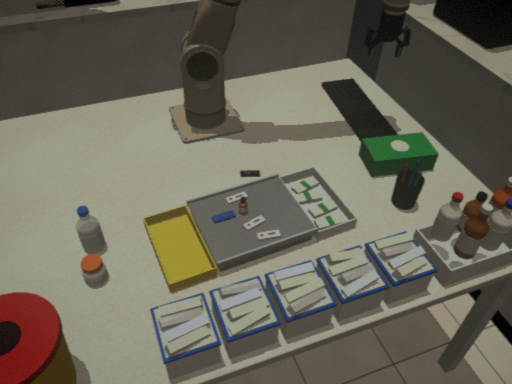

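View pics/side0.png

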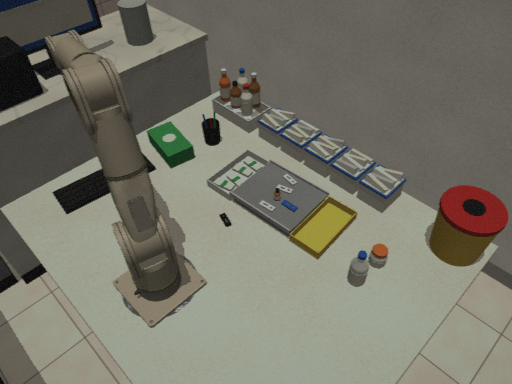

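View pics/wrist0.png

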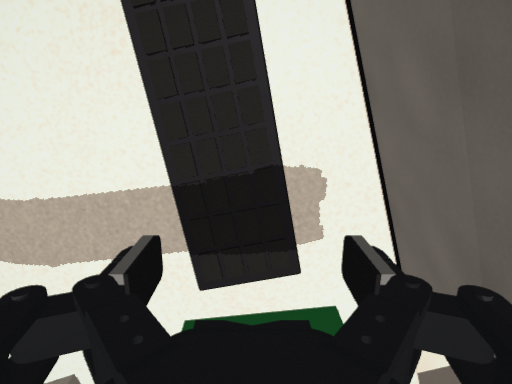

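The scene view shows the board at about (185–315, 175–265), with the yellow tray to its left at about (178,247), the swab tray on the right, and three white cassettes at (237,197), (254,222) and (268,234). The blue cassette is at (223,216), the dropper at (243,204) and the black decoy on the counter at (250,173). I'll zoom in on the board.

Run:
```python
import cv2,numpy as np
im=cv2.imread("pics/scene0.png"); c=im[160:290,140:360]; cv2.imwrite("pics/scz.png",cv2.resize(c,None,fx=3.6,fy=3.6,interpolation=cv2.INTER_CUBIC))
im=cv2.imread("pics/side0.png"); c=im[145:260,200:365]; cv2.imwrite("pics/siz.png",cv2.resize(c,None,fx=4.8,fy=4.8,interpolation=cv2.INTER_CUBIC))
```

```text
(no output)
```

View pics/scz.png

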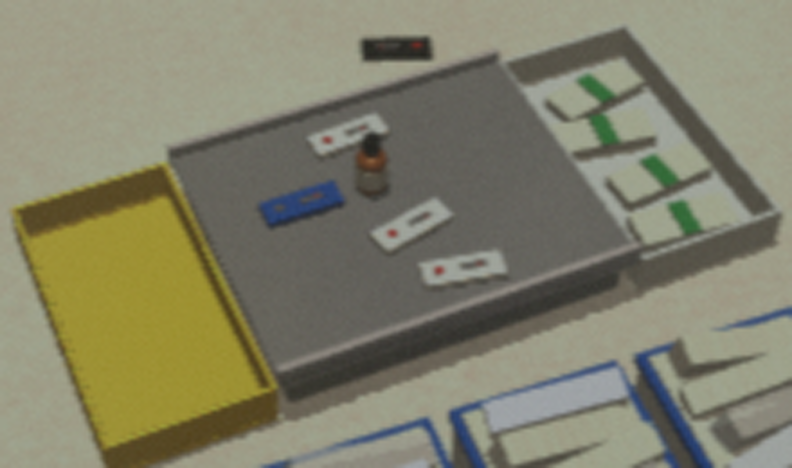

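View pics/siz.png

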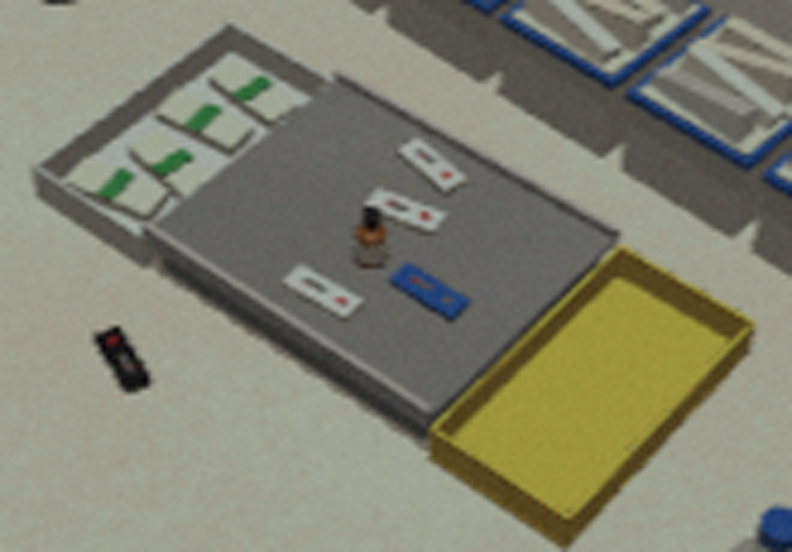

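```bash
cat > h.py <<'E'
import numpy as np,cv2
from scipy.optimize import least_squares
def load(n): return dict(np.load(f"pics/{n}.npz"))
def proj(d,X):
    c=np.atleast_2d(X)@d["R"].T+d["t"]; p=c@d["mtx"].T; return p[:,:2]/p[:,2:]
def ray(d,uv,z):
    r=np.linalg.inv(d["mtx"])@np.array([uv[0],uv[1],1.]); C=-d["R"].T@d["t"]; v=d["R"].T@r
    return C+v*(z-C[2])/v[2]
def tf(p,P):
    P=np.atleast_2d(P).astype(float); c,s=np.cos(p[2]),np.sin(p[2])
    return np.c_[p[0]+c*P[:,0]-s*P[:,1],p[1]+s*P[:,0]+c*P[:,1],P[:,2]]
def fitpose(obs,x0):
    # obs: list of (cam, local Nx3, uv Nx2)
    f=lambda p:np.concatenate([(proj(d,tf(p,L))-uv).ravel() for d,L,uv in obs])
    r=least_squares(f,x0,loss="soft_l1"); return r.x,r.fun.round(1)
S=lambda a:np.array(a,float)/3.6+[140,160]
D=lambda a:np.array(a,float)/4.8+[200,145]
E
cat > m.py <<'E'
from h import *
sc,si=load("scene0"),load("side0")
for q in S([(168,150),(498,53),(636,245),(279,370)]): print("sc",ray(sc,q,.055).round(3))
for q in D([(148,232),(337,75),(617,233),(430,412)]): print("si",ray(si,q,.055).round(3))
E
python3 m.py
```

```text
sc [ 0.45  -0.19   0.055]
sc [0.431 0.108 0.055]
sc [0.67  0.121 0.055]
sc [ 0.691 -0.173  0.055]
si [0.418 0.097 0.055]
si [0.661 0.118 0.055]
si [ 0.682 -0.178  0.055]
si [ 0.441 -0.193  0.055]
```

```bash
cat > m.py <<'E'
from h import *
sc,si=load("scene0"),load("side0")
L=np.array([[-.125,-.15,.055],[-.125,.15,.055],[.125,.15,.055],[.125,-.15,.055]])
a=S([(168,150),(498,53),(636,245),(279,370)]); b=D([(430,412),(148,232),(337,75),(617,233)])
x0=[.56,-.04,.07]
for o in ([(sc,L,a)],[(si,L,b)],[(sc,L,a),(si,L,b)]):
    p,r=fitpose(o,x0); print(p.round(4),r)
Tr=np.array([[x,y-.217,.038] for x,y in [(-.125,-.065),(.125,-.065),(.125,.065),(-.125,.065)]])
Bt=np.array([[-.119,-.15,.045],[-.119,.15,.045],[.119,.15,.045],[.119,-.15,.045]])
def draw(d,name,f,off,out,polys):
    im=cv2.imread(f"pics/{name}.png"); h=im[off[1]:off[1]+off[3],off[0]:off[0]+off[2]]
    im=cv2.resize(h,None,fx=f,fy=f,interpolation=cv2.INTER_CUBIC)
    for P,c in polys:
        uv=((proj(d,P)-off[:2]+.5)*f-.5); cv2.polylines(im,[np.round(uv*8).astype(np.int32)],True,c,1,cv2.LINE_AA,3)
    cv2.imwrite(out,im)
if __name__=="__main__":
  polys=[(tf(p,L),(0,0,255)),(tf(p,Tr),(255,0,0)),(tf(p,Bt),(0,255,0))]
  draw(sc,"scene0",3.6,[140,160,220,130],"pics/o1.png",polys)
  draw(si,"side0",4.8,[200,145,165,115],"pics/o2.png",polys)
E
python3 m.py
```

```text
[ 0.5588 -0.0322  0.0635] [-0.5 -1.5 -0.3 -1.5  1.9  0.6 -0.2  0.8]
[ 0.5505 -0.0383  0.0742] [ 0.1  1.3 -1.6 -0.2  0.1 -0.7  0.9 -0.4]
[ 0.5565 -0.0334  0.0676] [-1.2 -1.7 -1.2 -2.   1.2 -0.1 -0.6  0.4 -0.1 -0.4 -1.3 -1.9  0.5 -1.9
  0.9 -1.6]
```

View pics/o1.png

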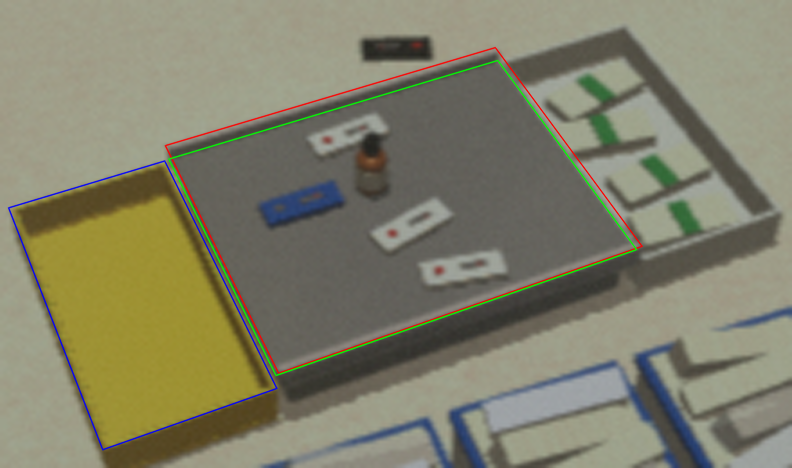

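View pics/o2.png

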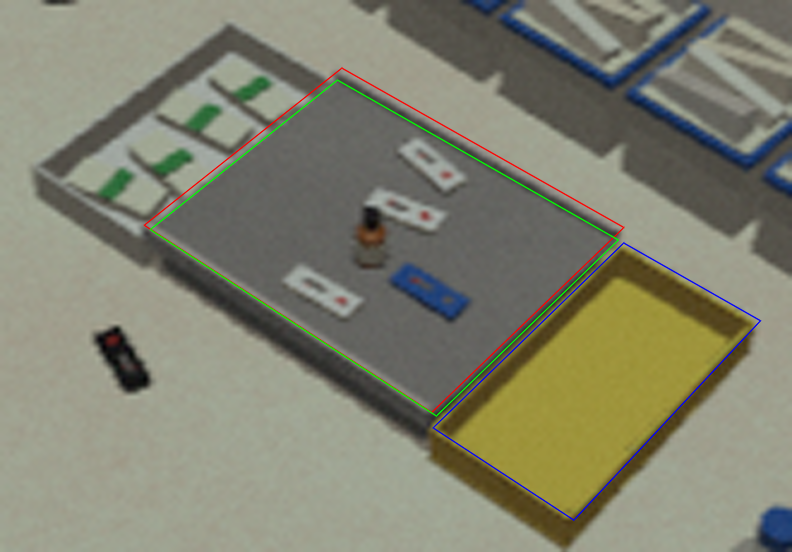

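```bash
cat > m2.py <<'E'
from h import *
from scipy.spatial.transform import Rotation as Ro
sc,si=load("scene0"),load("side0")
p=np.array([.5565,-.0334,.0676])
def loc(w): 
    c,s=np.cos(p[2]),np.sin(p[2]); v=w[:2]-p[:2]; return np.array([c*v[0]+s*v[1],-s*v[0]+c*v[1]])*1000
# top-face centres / end midpoints picks
for n,c,d,pts,z in [("wA",S,sc,[(313,143),(383,124)],.053),("blue",S,sc,[(264,212),(341,189)],.053),("wB",S,sc,[(377,240),(447,206)],.053),("wC",S,sc,[(422,274),(505,259)],.053),("dropbase",S,sc,[(372,190)],.045),
 ("wA",D,si,[(352,308),(290,275)],.053),("blue",D,si,[(460,306),(396,271)],.053),("wB",D,si,[(440,220),(372,197)],.053),("wC",D,si,[(455,183),(404,145)],.053),("dropbase",D,si,[(370,261)],.045)]:
    w=[ray(d,c(q),z) for q in pts]
    l=np.array([loc(x) for x in w]); e=l[-1]-l[0]
    print(n,"cen",l.mean(0).round(),"world",np.mean(w,0).round(3),"len",np.linalg.norm(e).round(1),"ang",np.round(np.arctan2(-e[0],e[1]),2))
R=Ro.from_quat([0.7002,-0.1025,0.1024,-0.6991]).as_matrix(); print(R.round(3))
E
python3 m2.py
```

```text
wA cen [-78.  -7.] world [ 0.479 -0.046  0.053] len 61.4 ang -0.04
blue cen [-24. -70.] world [ 0.538 -0.104  0.053] len 64.8 ang -0.02
wB cen [33. -1.] world [ 0.589 -0.032  0.053] len 65.7 ang 0.16
wC cen [89. 16.] world [ 0.644 -0.011  0.053] len 65.5 ang -0.18
dropbase cen [-19. -12.] world [ 0.538 -0.047  0.045] len 0.0 ang -0.0
wA cen [-86.  -9.] world [ 0.471 -0.049  0.053] len 60.4 ang 0.09
blue cen [-29. -72.] world [ 0.533 -0.107  0.053] len 61.9 ang 0.06
wB cen [28. -3.] world [ 0.585 -0.035  0.053] len 61.2 ang 0.26
wC cen [82. 14.] world [ 0.637 -0.014  0.053] len 61.4 ang -0.13
dropbase cen [-30. -14.] world [ 0.527 -0.049  0.045] len 0.0 ang -0.0
[[ 0.958 -0.     0.287]
 [-0.287 -0.002  0.958]
 [ 0.    -1.    -0.002]]
```

Call:
{"op": "apply_moves", "data": {"translation": [[0, -10, 0], [0, -10, 0], [0, -10, 0], [0, -10, 0], [0, -10, 0], [0, 0, 0], [0, 0, 0], [0, 0, 0], [0, 0, 0]], "roll": [8.5, 8.5, 8.5, 8.5, 8.5, 8.5, 8.5, 8.5, 1.4], "fingers": [15, 15, 15, 15, 15, 15, 15, 15, 15]}}

```text
t: 1.05
ee_pos: [0.1788, 0.5972, 0.2873]
tool_rot: [0.514, -0.486, 0.489, -0.51]
ft_force: [0.4, 0.5, -0.3]
width: 0.148
```

```bash
cat > rel.py <<'E'
import sys,numpy as np
from cell import env
from scipy.spatial.transform import Rotation as Ro
s=env.read_state(); R=Ro.from_quat(s["tool_rot"]).as_matrix()
yaw=np.degrees(np.arctan2(R[1,2],R[0,2])); print("t",s["t"],"tcp",np.round(s["ee_pos"],4),"z-yaw",yaw.round(2),"tilt",np.degrees(np.arccos(-R[2,1])).round(2),"w",np.round(s["width"],3),"F",np.round(s["ft_force"],1))
if len(sys.argv)>3:
    tgt=np.array([float(a) for a in sys.argv[1:4]]); print("tool shift mm",((tgt-s["ee_pos"])@R*1000).round(1))
if len(sys.argv)>4: print("roll needed deg",round(yaw-float(sys.argv[4]),2))
E
python3 rel.py .56 .13 .32 3.9
```

```text
t 1.05 tcp [0.1788 0.5972 0.2873] z-yaw 2.8 tilt 0.43 w 0.148 F [ 0.4  0.5 -0.3]
tool shift mm [485.5 -30.  357.8]
roll needed deg -1.1
```

Call:
{"op": "apply_moves", "data": {"translation": [[48, -3, 36], [48, -3, 36], [48, -3, 36], [48, -3, 36], [48, -3, 36], [48, -3, 36], [48, -3, 36], [48, -3, 36], [48, -3, 36], [48, -3, 36], [5, 0, 0], [0, 0, 0]], "roll": [-1.1, 0, 0, 0, 0, 0, 0, 0, 0, 0, 0, 0], "fingers": [15, 15, 15, 15, 15, 15, 15, 15, 15, 15, 15, 15]}}

```text
t: 2.25
ee_pos: [0.5164, 0.2098, 0.3122]
tool_rot: [0.531, -0.469, 0.472, -0.524]
ft_force: [0.0, 0.6, -1.3]
width: 0.152
```

```bash
python3 rel.py .56 .13 .32 3.9
```

```text
t 2.25 tcp [0.5164 0.2098 0.3122] z-yaw 6.57 tilt 0.65 w 0.152 F [ 0.   0.6 -1.3]
tool shift mm [84.4 -7.1 34.2]
roll needed deg 2.67
```

Call:
{"op": "apply_moves", "data": {"translation": [[42, -3, 17], [42, -3, 17], [0, 0, 0]], "roll": [2.7, 0, 0], "fingers": [15, 15, 15]}}

```text
t: 2.55
ee_pos: [0.5576, 0.1311, 0.3183]
tool_rot: [0.523, -0.478, 0.481, -0.516]
ft_force: [-1.2, -0.7, 0.8]
width: 0.148
```

```bash
python3 rel.py .56 .13 .32 3.9
python3 - <<'E'
from cell import env
import cv2,numpy as np
d=env.get_image("wrist"); cv2.imwrite("pics/w1.png",cv2.resize(d["img"][:,:,::-1],None,fx=1.5,fy=1.5,interpolation=cv2.INTER_CUBIC)); np.savez("pics/w1.npz",**d)
E
```

```text
t 2.55 tcp [0.5576 0.1311 0.3183] z-yaw 4.55 tilt 0.66 w 0.148 F [-1.2 -0.7  0.8]
tool shift mm [ 1.3 -1.7  2.3]
roll needed deg 0.65
```

View pics/w1.png

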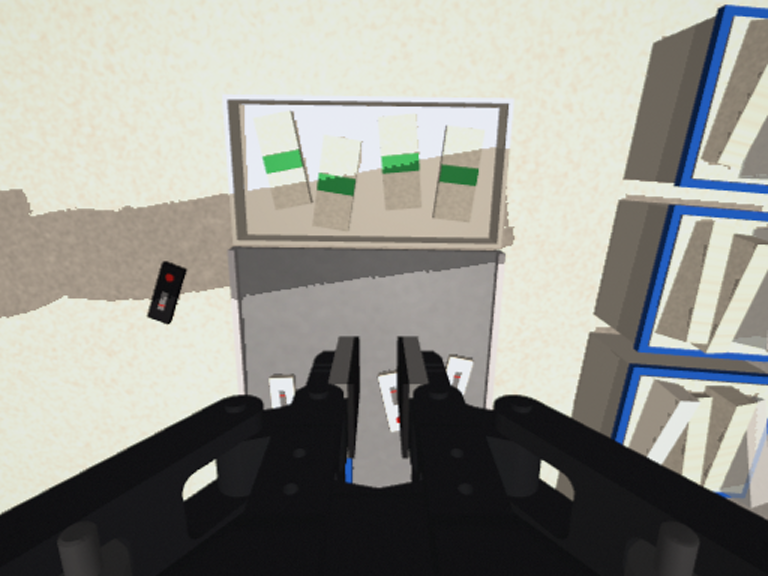

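The wrist view shows the swab tray at the top. The board edges are at columns 237 and 498, with cassettes at about (283,392), (390,400) and (459,375), and the fingers hide the rest. I'll move 120 mm in -y to bring the cassettes into clear view.

Call:
{"op": "apply_moves", "data": {"translation": [[45, 0, 0], [45, 0, 0], [40, 0, 0], [0, 0, 0]], "roll": [0, 0, 0.6, 0], "fingers": [0, 0, 0, 0]}}

```text
t: 3.0
ee_pos: [0.5664, 0.0112, 0.3173]
tool_rot: [0.527, -0.477, 0.476, -0.519]
ft_force: [0.4, 0.0, 0.6]
width: 0.002
```

```bash
python3 rel.py .56 .0 .32 3.9
python3 - <<'E'
from cell import env
import cv2,numpy as np
d=env.get_image("wrist"); cv2.imwrite("pics/w2.png",cv2.resize(d["img"][:,:,::-1],None,fx=1.5,fy=1.5,interpolation=cv2.INTER_CUBIC)); np.savez("pics/w2.npz",**d)
E
```

```text
t 3.0 tcp [0.5664 0.0112 0.3173] z-yaw 5.35 tilt 0.62 w 0.002 F [0.4 0.  0.6]
tool shift mm [10.6 -2.5 -7.5]
roll needed deg 1.45
```

View pics/w2.png

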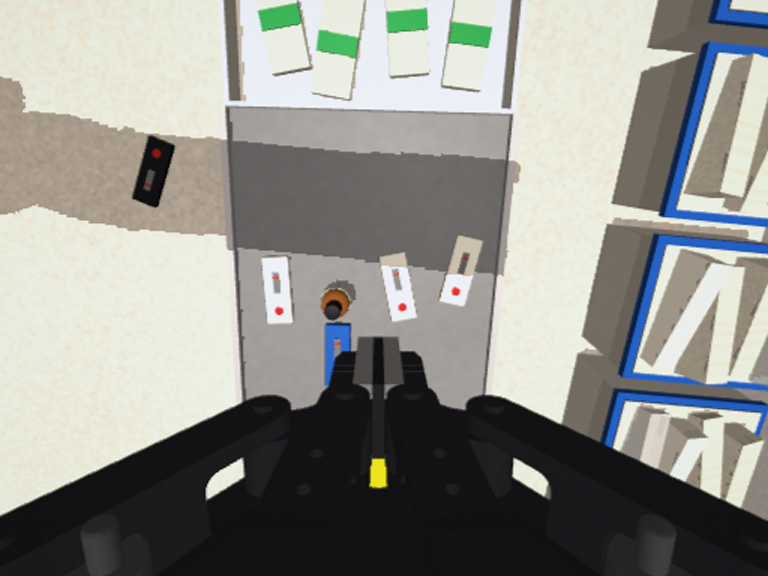

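This view is clear. A has corners (262,258) to (293,322), B (380,258) to (417,315) and C (458,237) to (465,306). The blue cassette is at (338,353), the dropper base at about (338,303), and the board's +y corners are at (228,106) and (513,114).

```bash
cat > m3.py <<'E'
from h import *
w=load("w2"); W=lambda a:np.array(a,float)/1.5-.17
T=np.array([[-.012,.032,.053],[.012,.032,.053],[.012,-.032,.053],[-.012,-.032,.053]])
p,r=fitpose([(w,np.array([[-.125,.15,.055],[.125,.15,.055]]),W([(228,106),(513,114)]))],[.556,-.03,.07]); print("board",p.round(4),r)
yaw=p[2]
for n,q in dict(A=[(262,258),(289,256),(293,322),(266,324)],B=[(380,258),(405,252),(417,315),(390,321)],C=[(458,237),(483,241),(465,306),(440,300)]).items():
    x,r=fitpose([(w,T,W(q))],[.55,0,0]); c,s=np.cos(yaw),np.sin(yaw); v=x[:2]-p[:2]
    print(n,x.round(4),"rel",(x[2]-yaw).round(3),"loc",np.round([c*v[0]+s*v[1],-s*v[0]+c*v[1]],4),r)
print("blue top +y end",ray(w,W((338,323)),.053).round(4),"cap",ray(w,W((333,311)),.1).round(4))
for q in [(378,338),(358,338),(400,338)]: print("tip pix at z .309",ray(w,W(q),.309).round(4))
E
python3 m3.py
```

```text
board [ 0.558  -0.0313  0.068 ] [-6.7  0.1  5.4  0.1]
A [ 0.4773 -0.0444  0.1018] rel 0.034 loc [-0.0814 -0.0076] [-0.  -0.9 -0.3  0.3 -0.3  0.9  0.8 -0.3]
B [ 0.5875 -0.0306  0.2747] rel 0.207 loc [ 0.0294 -0.0013] [-0.7 -1.4  0.2 -0.5 -0.3  1.8  0.8  0.6]
C [ 0.643  -0.0104 -0.1215] rel -0.189 loc [0.0862 0.015 ] [-0.2 -1.6  0.5 -0.5 -0.1  0.8 -0.2  1.2]
blue top +y end [ 0.535  -0.0705  0.053 ] cap [ 0.5333 -0.0431  0.1   ]
tip pix at z .309 [0.5662 0.0203 0.309 ]
tip pix at z .309 [0.5595 0.0197 0.309 ]
tip pix at z .309 [0.5736 0.0211 0.309 ]
```

```bash
python3 -c "
from cell import env; print(env.read_state()['qpos'].round(2) if hasattr(env.read_state()['qpos'],'round') else env.read_state()['qpos'])"
```

```text
[-0.62  0.19  0.6   1.52 -0.1   1.48  0.08]
```

Call:
{"op": "apply_moves", "data": {"translation": [[0, 0, 0], [0, 0, 0], [0, 0, 0], [0, 0, 0], [0, 0, 0], [0, 0, 0], [0, 0, 0], [0, 0, 0], [0, 0, 0], [0, 0, 0], [0, 0, 0]], "roll": [-8.5, -8.5, -8.5, -8.5, -8.5, -8.5, -8.5, -8.5, -8.5, -8.5, -3], "fingers": [0, 0, 0, 0, 0, 0, 0, 0, 0, 0, 0]}}

```text
t: 4.15
ee_pos: [0.562, 0.0514, 0.3135]
tool_rot: [-0.705, -0.03, 0.041, 0.708]
ft_force: [0.2, 0.0, 0.5]
width: 0.001
```

```bash
cat > bl.py <<'E'
import sys,numpy as np
from cell import env
from scipy.spatial.transform import Rotation as Ro
P=np.array([.558,-.0313]); yaw=.068; c,s_=np.cos(yaw),np.sin(yaw); B=np.array([[c,-s_],[s_,c]])
s=env.read_state(); R=Ro.from_quat(s["tool_rot"]).as_matrix(); e=np.array(s["ee_pos"])
l=B.T@(e[:2]-P)
zy=np.degrees(np.arctan2(R[1,2],R[0,2]))
print("t",round(s["t"],2),"board-local tcp mm",(l*1000).round(1),"z",(e[2]*1000).round(1),"roll to z||board y:",round(zy-(90+np.degrees(yaw)),2),"tilt",np.degrees(np.arccos(-R[2,1])).round(2),"F",np.round(s["ft_force"],1))
if len(sys.argv)>3:
    a=[float(v)/1000 for v in sys.argv[1:4]]; t=np.r_[P+B@a[:2],a[2]]; print("tool shift",((t-e)@R*1000).round(1))
E
python3 bl.py 86 85 140
```

```text
t 4.15 board-local tcp mm [ 9.6 82.3] z 313.5 roll to z||board y: 1.82 tilt 0.93 F [0.2 0.  0.5]
tool shift [ 79.1 172.3  -0.6]
```

Call:
{"op": "apply_moves", "data": {"translation": [[27, 30, 0], [27, 40, 0], [25, 40, 0], [0, 40, 0], [0, 20, 0], [0, 0, 0]], "roll": [1.8, 0, 0, 0, 0, 0], "fingers": [0, 0, 0, 0, 0, 0]}}

```text
t: 4.75
ee_pos: [0.6383, 0.0829, 0.1355]
tool_rot: [-0.701, -0.03, 0.042, 0.711]
ft_force: [0.2, 0.9, 0.3]
width: 0.001
```

```bash
python3 bl.py 86 85 57
```

```text
t 4.75 board-local tcp mm [ 87.9 108.4] z 135.5 roll to z||board y: 1.91 tilt 1.25 F [0.2 0.9 0.3]
tool shift [ -1.4  78.2 -24.6]
```

Call:
{"op": "apply_moves", "data": {"translation": [[-1, 20, -8], [0, 20, -8], [0, 20, -8], [0, 13, 0], [0, 0, 0]], "roll": [2, 0, 0, 0, 0], "fingers": [0, 0, 0, 0, 0]}}

```text
t: 5.25
ee_pos: [0.6386, 0.0729, 0.0648]
tool_rot: [-0.699, -0.024, 0.034, 0.714]
ft_force: [-0.3, 0.3, -0.4]
width: -0.003
```

```bash
python3 bl.py 86 85 57
python3 - <<'E'
from cell import env
import cv2,numpy as np
d=env.get_image("side"); cv2.imwrite("pics/si1.png",cv2.resize(d["img"][120:260,180:370,::-1],None,fx=4.2,fy=4.2,interpolation=cv2.INTER_CUBIC))
E
```

```text
t 5.25 board-local tcp mm [87.5 98.5] z 64.8 roll to z||board y: 0.79 tilt 1.44 F [-0.3  0.3 -0.4]
tool shift [ -1.6   7.5 -13.6]
```

View pics/si1.png

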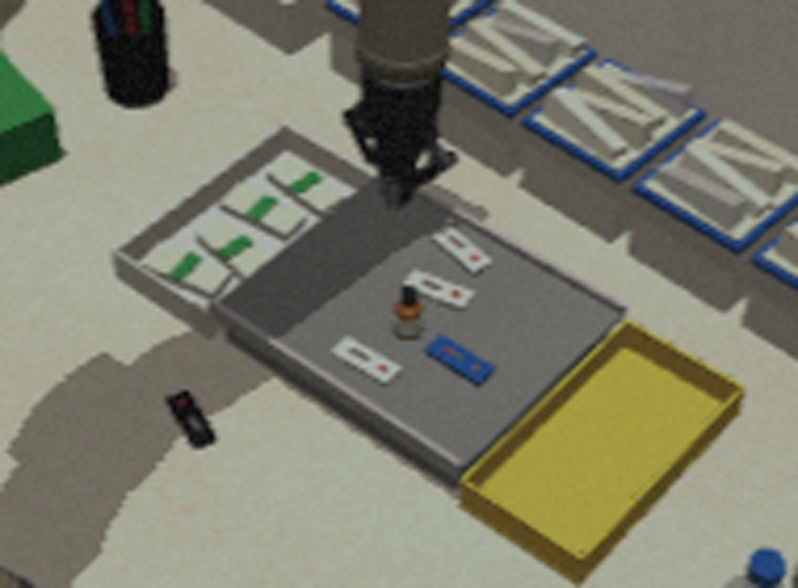

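Call:
{"op": "apply_moves", "data": {"translation": [[-1.5, 4, -6], [0, 2.5, -8], [0, 0, -10], [0, -0.3, -10], [0, 0, 0]], "roll": [0.8, 0, 0, 0, 0], "fingers": [0, 0, 0, 0, 0]}}

```text
t: 5.8
ee_pos: [0.6423, 0.0372, 0.0627]
tool_rot: [-0.699, -0.022, 0.026, 0.715]
ft_force: [-0.1, 0.2, -0.3]
width: 0.0
```

```bash
python3 bl.py 86 -40 58
```

```text
t 5.8 board-local tcp mm [88.7 62.6] z 62.7 roll to z||board y: -0.0 tilt 1.34 F [-0.1  0.2 -0.3]
tool shift [  -2.7    2.4 -102.7]
```

Call:
{"op": "apply_moves", "data": {"translation": [[-2, 6, 0], [0, 0, 0]], "roll": [0, 0], "fingers": [0, 0]}}

```text
t: 6.0
ee_pos: [0.6403, 0.0365, 0.0566]
tool_rot: [-0.699, -0.022, 0.026, 0.715]
ft_force: [-0.5, 0.1, -0.6]
width: -0.004
```

```bash
python3 bl.py 86 -40 58
```

```text
t 6.0 board-local tcp mm [86.7 62. ] z 56.6 roll to z||board y: -0.07 tilt 1.34 F [-0.5  0.1 -0.6]
tool shift [  -0.6   -3.8 -102. ]
```

Call:
{"op": "apply_moves", "data": {"translation": [[0, 0, -10], [0, 0, -10], [0, 0, -10], [0, 0, -10], [0, 0, 0]], "roll": [0, 0, 0, 0, 0], "fingers": [0, 0, 0, 0, 0]}}

```text
t: 6.5
ee_pos: [0.6431, -0.0069, 0.0554]
tool_rot: [-0.699, -0.022, 0.026, 0.715]
ft_force: [-0.7, 0.2, -0.2]
width: -0.003
```

```bash
python3 bl.py 86 -40 57
cat > snap.py <<'E'
import sys
from cell import env
import cv2,numpy as np
o=sys.argv[1]
d=env.get_image("side"); a=cv2.resize(d["img"][130:260,190:350,::-1],(400,325),interpolation=cv2.INTER_CUBIC)
d=env.get_image("scene"); b=cv2.resize(d["img"][150:290,130:302,::-1],(399,325),interpolation=cv2.INTER_CUBIC)
cv2.imwrite(f"pics/{o}.png",np.hstack([a,b]))
E
python3 snap.py c1
```

```text
t 6.5 board-local tcp mm [86.5 18.5] z 55.4 roll to z||board y: -0.05 tilt 1.33 F [-0.7  0.2 -0.2]
tool shift [ -0.5  -2.9 -58.5]
```

View pics/c1.png

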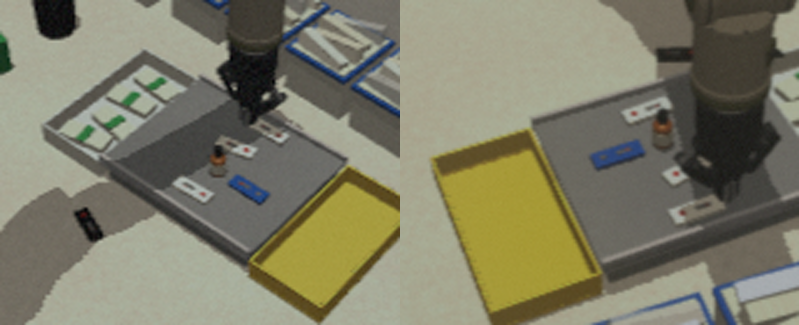

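Call:
{"op": "apply_moves", "data": {"translation": [[0, -1, -10], [0, -0.5, -10], [0, -0.3, -10], [0, -0.3, -10], [0, -0.3, -10], [0, -0.3, -10], [0, -0.3, -10], [0, -0.3, -10]], "roll": [0, 0, 0, 0, 0, 0, 0, 0], "fingers": [0, 0, 0, 0, 0, 0, 0, 0]}}

```text
t: 7.4
ee_pos: [0.6492, -0.0895, 0.0568]
tool_rot: [-0.698, -0.023, 0.027, 0.715]
ft_force: [0.4, 0.2, -0.3]
width: -0.001
```

```bash
python3 bl.py 86 -165 57; python3 snap.py c2
```

```text
t 7.4 board-local tcp mm [ 87.1 -64.2] z 56.8 roll to z||board y: 0.2 tilt 1.44 F [ 0.4  0.2 -0.3]
tool shift [  -1.4   -2.7 -100.7]
```

View pics/c2.png

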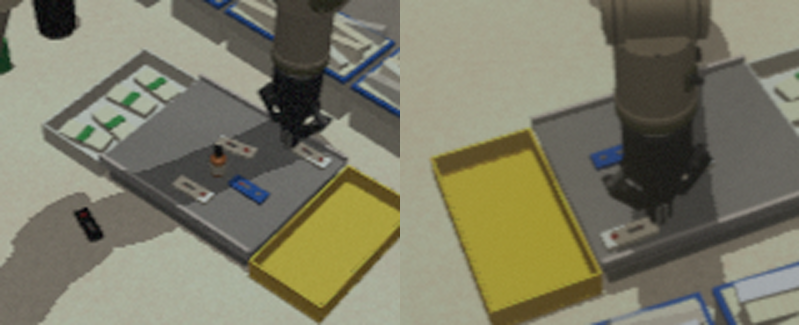

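C is being pushed straight and its front is near the open end, at about (320,158) in the left panel. I'll carry on over the edge.

Call:
{"op": "apply_moves", "data": {"translation": [[0, -0.3, -10], [0, -0.3, -10], [0, -0.3, -10], [0, -0.3, -10], [0, -0.3, -10], [0, -0.3, -10], [0, -0.3, -10], [0, -0.3, -10], [0, -0.3, -10], [0, -0.3, -10], [0, 0, 0], [0, 0, 0]], "roll": [0, 0, 0, 0, 0, 0, 0, 0, 0, 0, 0, 0], "fingers": [0, 0, 0, 0, 0, 0, 0, 0, 0, 0, 0, 0]}}

```text
t: 8.7
ee_pos: [0.6566, -0.1996, 0.0572]
tool_rot: [-0.698, -0.022, 0.027, 0.715]
ft_force: [-0.2, -1.0, -0.7]
width: 0.001
```

```bash
python3 bl.py 86 -165 57; python3 snap.py c3
```

```text
t 8.7 board-local tcp mm [  86.9 -174.6] z 57.2 roll to z||board y: 0.08 tilt 1.4 F [-0.2 -1.  -0.7]
tool shift [-0.9  0.4  9.6]
```

View pics/c3.png

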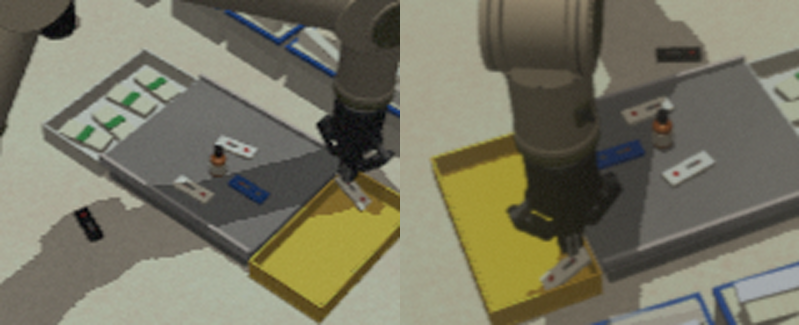

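Call:
{"op": "apply_moves", "data": {"translation": [[0, -35, 5], [0, -35, 20], [0, -30, 40], [-20, 0, 45], [-20, 0, 45], [-17, 0, 45], [0, 0, 45], [0, 0, 15], [0, 0, 0]], "roll": [0, 0, 0, 0, 0, 0, 0, 0, 0], "fingers": [0, 0, 0, 0, 0, 0, 0, 0, 0]}}

```text
t: 9.7
ee_pos: [0.5777, 0.0686, 0.1681]
tool_rot: [-0.697, -0.025, 0.029, 0.716]
ft_force: [0.1, -0.3, 1.1]
width: -0.0
```

```bash
python3 bl.py 31 62 80; python3 snap.py c4
```

```text
t 9.7 board-local tcp mm [26.4 98.4] z 168.1 roll to z||board y: 0.51 tilt 1.59 F [ 0.1 -0.3  1.1]
tool shift [  4.7  87.  -38.8]
```

View pics/c4.png

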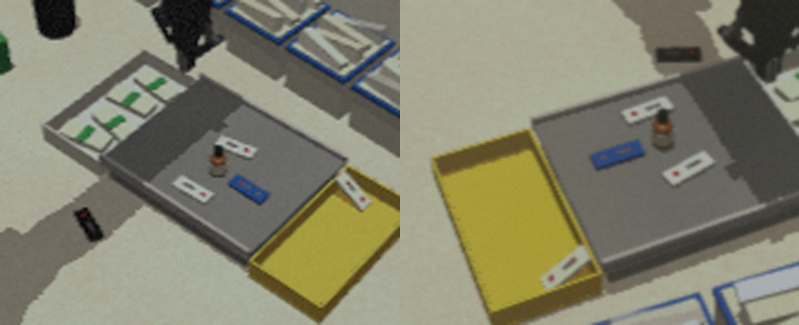

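Call:
{"op": "apply_moves", "data": {"translation": [[5, 35, -12], [0, 35, -12], [0, 25, -5], [0, 0, 0]], "roll": [0.5, 0, 0, 0], "fingers": [0, 0, 0, 0]}}

```text
t: 10.2
ee_pos: [0.5868, 0.0302, 0.0706]
tool_rot: [-0.699, -0.019, 0.02, 0.715]
ft_force: [-0.1, 0.2, -0.5]
width: 0.001
```

```bash
python3 bl.py 31 58 57
```

```text
t 10.2 board-local tcp mm [33.  59.4] z 70.6 roll to z||board y: -0.7 tilt 1.33 F [-0.1  0.2 -0.5]
tool shift [-1.9 13.6 -1.8]
```

Call:
{"op": "apply_moves", "data": {"translation": [[-2, 10, 0], [0, 4, 0], [0, 0, 0]], "roll": [-0.7, 0, 0], "fingers": [0, 0, 0]}}

```text
t: 10.5
ee_pos: [0.5861, 0.0277, 0.058]
tool_rot: [-0.699, -0.023, 0.023, 0.715]
ft_force: [-1.1, 0.5, 0.6]
width: -0.001
```

```bash
python3 bl.py 31 58 57
```

```text
t 10.5 board-local tcp mm [32.1 57. ] z 58.0 roll to z||board y: -0.16 tilt 1.29 F [-1.1  0.5  0.6]
tool shift [-1.1  1.   1. ]
```

Call:
{"op": "apply_moves", "data": {"translation": [[-1, 0, -10], [0, 0, -10], [0, 0, -10], [0, 0, -10], [0, -0.3, -10], [0, -0.3, -10]], "roll": [0, 0, 0, 0, 0, 0], "fingers": [0, 0, 0, 0, 0, 0]}}

```text
t: 11.1
ee_pos: [0.5911, -0.0361, 0.0603]
tool_rot: [-0.698, -0.026, 0.022, 0.715]
ft_force: [0.0, -0.5, 0.1]
width: 0.0
```

```bash
python3 bl.py 31 -165 57; python3 snap.py c5
```

```text
t 11.1 board-local tcp mm [32.7 -7.1] z 60.3 roll to z||board y: -0.05 tilt 1.38 F [ 0.  -0.5  0.1]
tool shift [  -1.6   -0.4 -157.9]
```

View pics/c5.png

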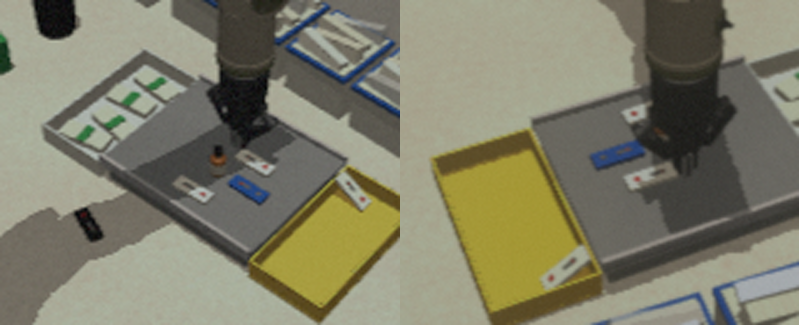

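B is following, but the fingertips have risen to within about 1 mm of the cassette's top. I'll back off slightly and lower them.

Call:
{"op": "apply_moves", "data": {"translation": [[-1, 0, 6], [0, 5, 0], [0, 0, 0]], "roll": [0, 0, 0], "fingers": [0, 0, 0]}}

```text
t: 11.5
ee_pos: [0.5895, -0.0298, 0.0548]
tool_rot: [-0.698, -0.025, 0.021, 0.715]
ft_force: [-0.6, -0.6, -0.5]
width: 0.004
```

```bash
python3 bl.py 31 -165 57
python3 - <<'E'
from cell import env
import cv2
for n in ("scene","wrist"):
    d=env.get_image(n)
    i=d["img"][:,:,::-1]
    if n=="scene": i=cv2.resize(i[180:260,190:300],None,fx=6,fy=6,interpolation=cv2.INTER_CUBIC)
    cv2.imwrite(f"pics/d1{n}.png",i)
E
```

```text
t 11.5 board-local tcp mm [31.5 -0.6] z 54.8 roll to z||board y: -0.14 tilt 1.37 F [-0.6 -0.6 -0.5]
tool shift [-1.000e-01 -6.000e+00 -1.643e+02]
```

View pics/d1scene.png

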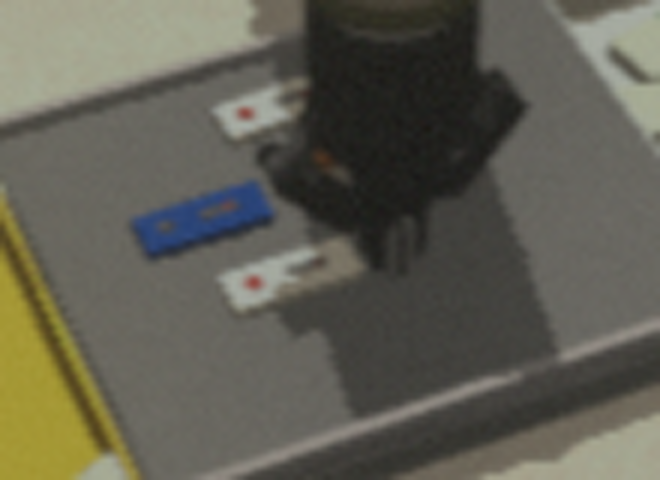

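View pics/d1wrist.png

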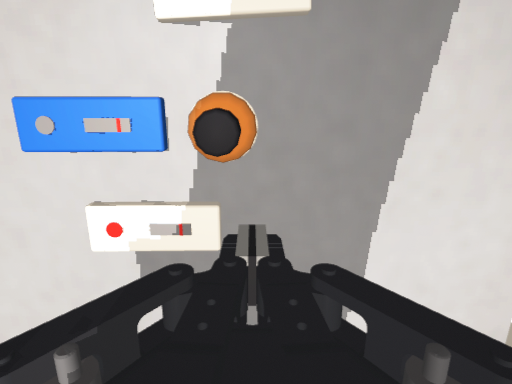

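The wrist view shows B lying straight at (155,228), just ahead of the fingers at (250,240). The dropper at (222,128) and the blue cassette at (90,125) are clear of them.

Call:
{"op": "apply_moves", "data": {"translation": [[0, -1, -10], [0, 0, -10], [0, -0.2, -10], [0, -0.2, -10], [0, -0.2, -10], [0, -0.2, -10]], "roll": [0, 0, 0, 0, 0, 0], "fingers": [0, 0, 0, 0, 0, 0]}}

```text
t: 12.2
ee_pos: [0.5943, -0.0944, 0.0561]
tool_rot: [-0.698, -0.026, 0.021, 0.715]
ft_force: [-0.6, -0.5, -0.3]
width: -0.001
```

```bash
python3 bl.py 31 -165 57
```

```text
t 12.2 board-local tcp mm [ 31.9 -65.4] z 56.1 roll to z||board y: -0.08 tilt 1.38 F [-0.6 -0.5 -0.3]
tool shift [ -0.8  -3.2 -99.6]
```

Call:
{"op": "apply_moves", "data": {"translation": [[0, 0, -10], [0, -0.2, -10], [0, -0.2, -10], [0, -0.2, -10], [0, -0.2, -10], [0, -0.2, -10], [0, -0.2, -10], [0, -0.2, -10], [0, -0.2, -10], [0, -0.2, -10], [0, -0.2, -10], [0, 0, 0]], "roll": [0, 0, 0, 0, 0, 0, 0, 0, 0, 0, 0, 0], "fingers": [0, 0, 0, 0, 0, 0, 0, 0, 0, 0, 0, 0]}}

```text
t: 13.4
ee_pos: [0.6017, -0.2169, 0.0555]
tool_rot: [-0.699, -0.025, 0.02, 0.714]
ft_force: [-0.2, -0.7, -0.6]
width: -0.002
```

```bash
python3 bl.py 31 -165 57; python3 snap.py c6
```

```text
t 13.4 board-local tcp mm [  30.9 -188.1] z 55.5 roll to z||board y: -0.23 tilt 1.31 F [-0.2 -0.7 -0.6]
tool shift [-0.  -1.  23.2]
```

View pics/c6.png

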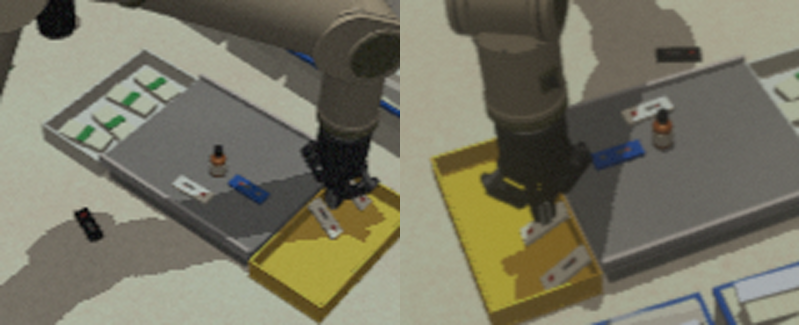

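Call:
{"op": "apply_moves", "data": {"translation": [[0, -35, 5], [0, -40, 20], [0, -35, 40], [-28, 0, 40], [-28, 0, 40], [-28, 0, 40], [-28, 0, 40], [0, 0, 12], [0, 0, 0]], "roll": [0, 0, 0, 0, 0, 0, 0, 0, 0], "fingers": [0, 0, 0, 0, 0, 0, 0, 0, 0]}}

```text
t: 14.4
ee_pos: [0.4692, 0.0228, 0.1726]
tool_rot: [-0.697, -0.029, 0.024, 0.716]
ft_force: [0.4, 0.1, 0.5]
width: -0.002
```

```bash
python3 bl.py -82 58 80; python3 snap.py c7
```

```text
t 14.4 board-local tcp mm [-84.9  60. ] z 172.6 roll to z||board y: 0.43 tilt 1.56 F [0.4 0.1 0.5]
tool shift [ 2.1 92.5 -4.4]
```

View pics/c7.png

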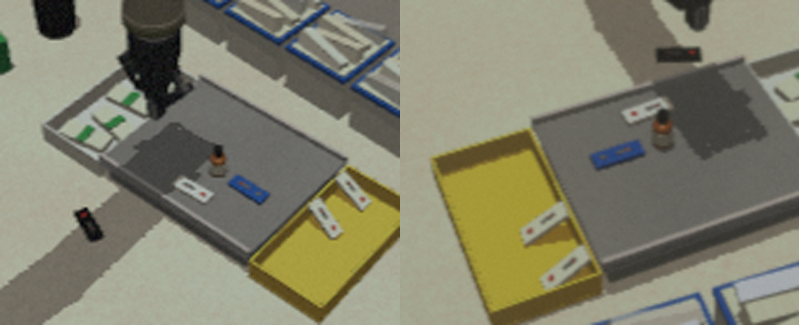

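Call:
{"op": "apply_moves", "data": {"translation": [[2, 35, 2], [0, 35, 2], [0, 33, 2], [0, 0, 0]], "roll": [0.4, 0, 0, 0], "fingers": [0, 0, 0, 0]}}

```text
t: 14.9
ee_pos: [0.476, 0.0239, 0.0677]
tool_rot: [-0.699, -0.024, 0.016, 0.715]
ft_force: [-1.1, 0.1, 0.4]
width: 0.001
```

```bash
python3 bl.py -82 50 56.5
```

```text
t 14.9 board-local tcp mm [-78.   60.6] z 67.7 roll to z||board y: -0.59 tilt 1.49 F [-1.1  0.1  0.4]
tool shift [ -4.   10.9 -10.9]
```

Call:
{"op": "apply_moves", "data": {"translation": [[-4, 8, -8], [0, 3, 0], [0, 0, 0]], "roll": [-0.6, 0, 0], "fingers": [0, 0, 0]}}

```text
t: 15.2
ee_pos: [0.4748, 0.0126, 0.0585]
tool_rot: [-0.699, -0.027, 0.018, 0.714]
ft_force: [0.4, 0.4, 0.4]
width: -0.003
```

```bash
python3 bl.py -82 50 56.5;python3 - <<'E'
from cell import env
import cv2
d=env.get_image("wrist"); cv2.imwrite("pics/d2w.png",d["img"][:,:,::-1])
E
```

```text
t 15.2 board-local tcp mm [-80.   49.4] z 58.5 roll to z||board y: -0.26 tilt 1.43 F [0.4 0.4 0.4]
tool shift [-2.1  2.   0.5]
```

View pics/d2w.png

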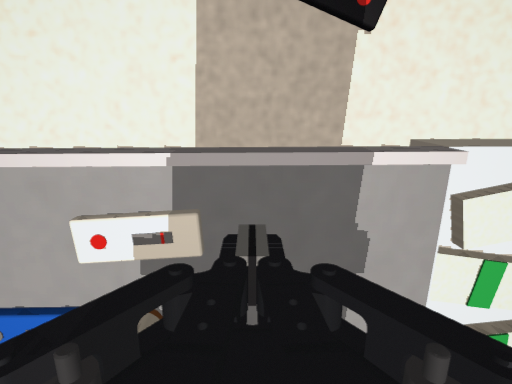

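Lane A is lined up: the cassette's rear end is at (200,236) and the fingertips at (252,240). I'll lower a little and push.

Call:
{"op": "apply_moves", "data": {"translation": [[-2, 3.5, 0], [0, -0.5, -10], [0, 0, -10], [0, -0.2, -10], [0, -0.2, -10], [0, -0.2, -10], [0, 0, 0]], "roll": [0, 0, 0, 0, 0, 0, 0], "fingers": [0, 0, 0, 0, 0, 0, 0]}}

```text
t: 15.95
ee_pos: [0.4783, -0.0426, 0.0578]
tool_rot: [-0.699, -0.028, 0.016, 0.714]
ft_force: [0.6, 0.2, -0.0]
width: -0.004
```

```bash
python3 bl.py -82 -165 56.5;python3 - <<'E'
from cell import env
import cv2
d=env.get_image("wrist"); cv2.imwrite("pics/d3w.png",d["img"][:,:,::-1])
E
```

```text
t 15.95 board-local tcp mm [-80.3  -5.8] z 57.8 roll to z||board y: -0.34 tilt 1.61 F [ 0.6  0.2 -0. ]
tool shift [  -0.7   -2.1 -159.2]
```

View pics/d3w.png

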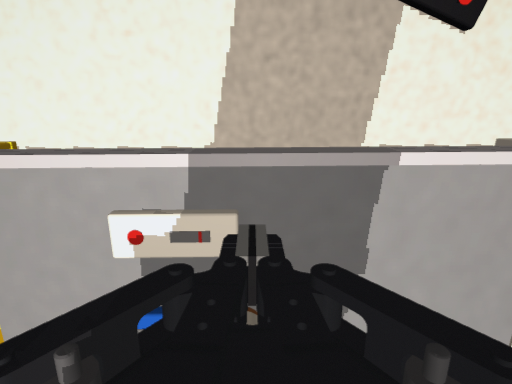

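Cassette A is square against the fingers, with its rear end at (238,234). I'll push on.

Call:
{"op": "apply_moves", "data": {"translation": [[0, 1.5, -10], [0, 0, -10], [0, 0, -10], [0, -0.2, -10], [0, -0.2, -10], [0, -0.2, -10]], "roll": [-0.3, 0, 0, 0, 0, 0], "fingers": [0, 0, 0, 0, 0, 0]}}

```text
t: 16.6
ee_pos: [0.4828, -0.1028, 0.0554]
tool_rot: [-0.698, -0.031, 0.019, 0.715]
ft_force: [0.5, 0.3, 0.7]
width: -0.002
```

```bash
python3 bl.py -82 -165 56.5
```

```text
t 16.6 board-local tcp mm [-79.9 -66.2] z 55.4 roll to z||board y: 0.18 tilt 1.66 F [0.5 0.3 0.7]
tool shift [ -2.4  -3.4 -98.8]
```

Call:
{"op": "apply_moves", "data": {"translation": [[0, -0.4, -10], [0, -0.4, -10], [0, -0.3, -10], [0, -0.3, -10], [0, -0.3, -10], [0, -0.3, -10], [0, -0.3, -10], [0, -0.3, -10], [0, -0.3, -10], [0, -0.3, -10], [0, -0.3, -10], [0, 0, 0]], "roll": [0, 0, 0, 0, 0, 0, 0, 0, 0, 0, 0, 0], "fingers": [0, 0, 0, 0, 0, 0, 0, 0, 0, 0, 0, 0]}}

```text
t: 17.8
ee_pos: [0.4908, -0.2247, 0.0565]
tool_rot: [-0.699, -0.03, 0.018, 0.715]
ft_force: [0.6, 0.3, -0.0]
width: -0.001
```

```bash
python3 bl.py -82 -165 56.5; python3 snap.py c8
```

```text
t 17.8 board-local tcp mm [ -80.1 -188.4] z 56.5 roll to z||board y: 0.05 tilt 1.62 F [ 0.6  0.3 -0. ]
tool shift [-1.8  0.5 23.4]
```

View pics/c8.png

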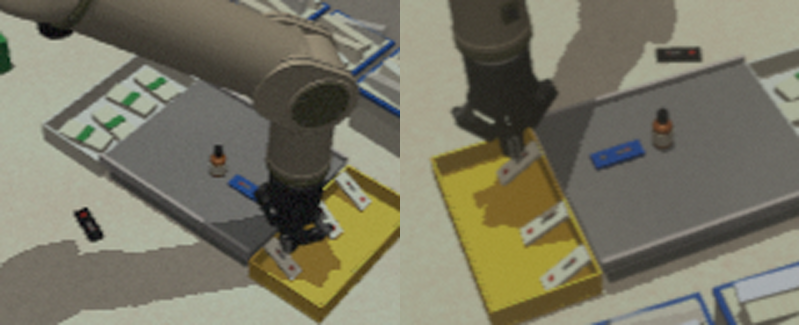

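All three seem to be in the tray. I'll retreat upward and look straight down at it with the wrist camera.

Call:
{"op": "apply_moves", "data": {"translation": [[0, -40, 3], [0, -45, 3], [0, -45, 0], [40, -40, -3], [45, -30, -3], [45, -15, -3], [45, 0, -3], [45, 0, 0], [10, 0, 0], [0, 0, 0]], "roll": [0, 0, 0, 0, 0, 0, 0, 0, 0, 0], "fingers": [0, 0, 0, 0, 0, 0, 0, 0, 0, 0]}}

```text
t: 18.9
ee_pos: [0.7163, -0.208, 0.2732]
tool_rot: [-0.696, -0.033, 0.023, 0.717]
ft_force: [0.2, -0.8, 0.1]
width: 0.003
```

```bash
python3 bl.py 150 -217 280; python3 snap.py c9
python3 - <<'E'
from cell import env
import cv2,numpy as np
d=env.get_image("wrist"); cv2.imwrite("pics/w9.png",cv2.resize(d["img"][:,:,::-1],None,fx=1.5,fy=1.5,interpolation=cv2.INTER_CUBIC)); np.savez("pics/w9.npz",**d)
E
```

```text
t 18.9 board-local tcp mm [ 145.9 -187. ] z 273.2 roll to z||board y: 0.68 tilt 1.94 F [ 0.2 -0.8  0.1]
tool shift [  3.9  -7.6 -29.8]
```

View pics/w9.png

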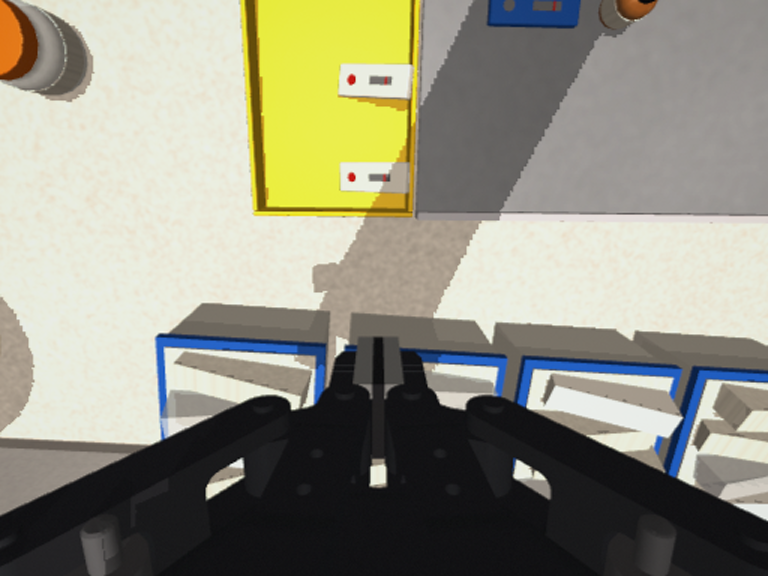

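View pics/c9.png

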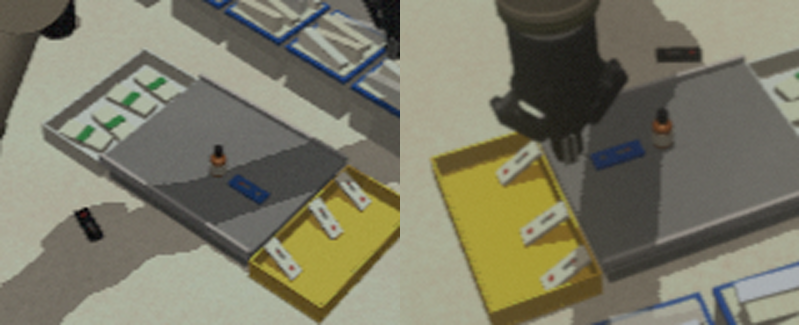

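All three cassettes are inside the tray, at rest, with their rear ends propped against its near wall (wrist view: (375,80) and (375,177)). I'll check their centres numerically and confirm that nothing else moved.

Run:
```python
from h import *
from cell import env
P=np.array([.558,-.0313]); y=.068; B=np.array([[np.cos(y),-np.sin(y)],[np.sin(y),np.cos(y)]])
w=load("w9"); W=lambda a:np.array(a,float)/1.5-.17
for n,q in dict(B=(375,81),C=(374,177)).items():
    l=B.T@(ray(w,W(q),.03)[:2]-P)*1000; print(n,"tray-local mm",(l-[0,-217]).round())
l=B.T@(ray(w,W((334,214)),.038)[:2]-P)*1000; print("tray +x wall mid (expect 125,0)",(l-[0,-217]).round())
si=env.get_image("side"); i0=cv2.imread("pics/side0.png"); i1=si["img"][:,:,::-1]
sA=D((322,292)); 
c0=cv2.imread("pics/scene0.png"); c1=env.get_image("scene")["img"][:,:,::-1]
def chk(n,a,b,x,yy,h=12):
    t=a[yy-h:yy+h,x-h:x+h]; s=np.ascontiguousarray(b[yy-h-8:yy+h+8,x-h-8:x+h+8]); r=cv2.matchTemplate(s,t,cv2.TM_CCOEFF_NORMED); _,v,_,m=cv2.minMaxLoc(r); print(n,"shift px",m[0]-8,m[1]-8,"score",round(v,2))
chk("dropper side",i0,i1,277,195,8);chk("blue side",i0,i1,290,206,8)
chk("dropper scene",c0,c1,243,204,8);chk("blue scene",c0,c1,223,216,8)
chk("gel side",i0,i1,360,265);chk("jar side",i0,i1,379,253);chk("pens side",i0,i1,211,132);chk("gloves side",i0,i1,171,143)
chk("gel scene",c0,c1,90,228);chk("jar scene",c0,c1,93,269);chk("pens scene",c0,c1,408,188);chk("gloves scene",c0,c1,398,152)
# A in scene (399x325 panel coords ->pixels)
k=172/399; q=np.array([519,164])-[400,0]; l=B.T@(ray(dict(load("scene0")),[130+q[0]*k,150+q[1]*k],.03)[:2]-P)*1000; print("A",(l-[0,-217]).round())
```

```text
B tray-local mm [21. 34.]
C tray-local mm [92. 34.]
tray +x wall mid (expect 125,0) [122.   1.]
dropper side shift px 0 0 score 0.75
blue side shift px 0 0 score 0.94
dropper scene shift px -1 0 score 0.47
blue scene shift px 0 0 score 0.95
gel side shift px 0 0 score 1.0
jar side shift px 0 0 score 1.0
pens side shift px 0 0 score 0.55
gloves side shift px 3 8 score 0.25
gel scene shift px 0 0 score 1.0
jar scene shift px 0 0 score 1.0
pens scene shift px 0 0 score 0.99
gloves scene shift px 0 0 score 1.0
A [-76.  33.]
```

```bash
python3 -c "
from cell import env
print(env.sign_off()); print(env.read_state()['t'])"
```

```text
the job is handed in; nothing more can be done
None
the job is handed in; nothing more can be done
```

I swept the three white cassettes one at a time down their own lanes with closed fingertips and over the open end. All three dropped into the yellow tray, none was picked up, and I handed the job in at about 19 s of the 61 s allowed.

- **Cassettes:** the last pictures put their centres at about x = -76, +21 and +92 mm and y = +33 to +34 mm in the tray frame, inside the walls. They don't lie flat: each is propped with its rear end against the tray's near wall. From the geometry I estimate their centres at no more than about 25 mm high, below the 38 mm rim. I did not measure that height.
- **Other things:** blue cassette, gel bottle, jar, pen cup and glove box showed no shift in the scene view. The dropper bottle matched within 1 px and looked upright, but its scene match was weak (score 0.47). In the side view, the glove box check failed (score 0.25, probably hidden by the arm) and the pen cup's match was weak (0.55).
- **Contact and disagreement:** the last force reading was about zero, and the gripper was raised clear of everything. The fixed cameras put the board 6 to 8 mm apart from each other, so I used the close wrist view to line up the pushes.

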